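Rock the bar's citrus chute gate over and feed the limes to the other pan

ROBOT

A 6-joint arm with a two-finger parallel gripper is mounted at the origin on a cart in front of the work surface, level with it; the furniture and walls round the work are solid. World frame = base frame: x ahead of the robot, y to its left, z up, the work surface at z = 0. Lengths are in m, angles in rad, forces in N, time in s.
With the tool pointing down it reaches from about 0.35 to 0.875 m from the base axis. Payload 4.2 kg.
Tool frame: the origin (TCP) lies at the centre of the arm's flange, where the gripper is bolted on; the fingertips stand ctrl.tip_reach ahead of it and the grasp point (between the pads) lies 155 mm ahead of it (ctrl.tip_reach is the distance from the TCP to the fingertips, in m); z points along the fingers, y is the line along which they close (so a half turn about z gives the same grasp; the last joint's range is limited). The gripper opens to 85 mm and grips with 20 to 120 N. Pads are 22 mm wide; open, the fingers measure 114 mm over their backs; the gripper's body (76 mm by 85 mm) begins 54 mm behind the grasp point. The pads swing forward as they close: fully open they stand 13 mm farther back than shut.
Start: joints at [1.6, 0.385, 0.008, 0, -1.194, -0.259], TCP at [0.142, 0.609, 0.405] pointing down, gripper open.
Joint ranges: [-3.14, 3.14], [-1.21, 2.06], [-1.07, 1.41], [-3.16, 2.05], [-2.99, -0.16], [-3.1, 3.1]. Speed limits (rad/s): [2.79, 2.79, 3.14, 3.14, 3.14, 3.14].

INTERFACE

Orientations are given as a rotation vector (axis times angle).
In Python, from plant import ctrl, eyes, hand_in gives the robot as it stands.
- The arm moves only by the shell command python3 -m inch 'ROWS' [FORCE]. ROWS is JSON, a list of rows, each a list of 3 entries, a list of its own where there are three numbers: the opening, from 0 (shut) to 1 (fully open), then the shift along the tool's x, y, z in mm, then the turn about the tool's z in degrees. A call has 1 to 12 rows; each row shifts and turns the commanded pose from where the row before left it, along the tool's axes as they then stand; what a row does not reach is not made up. A row lasts 1/10 s, in which the tool goes at most 50 mm and 8.59 degrees, less where a joint would pass 70% of its speed; a pose out of reach is approached as far as the arm can. A call is refused whole if a number of a shift passes 50 or a number of a turn 8.59, either way. A call with a gripper value outside its range is refused whole. The fingers move at their own pace and stop on an object; FORCE is the grip in N (left out, the last holds). Time passes only in rows, so rows that do not move let the fingers close. It gives the time, the measured TCP pose, the force, the opening and the grip force at its end, in the units of the state.
- ctrl.get_obs(): the state, without advancing time (a new reading comes with each control period).
- eyes.capture(name): name is "scene" or "top" or "wrist"; returns the picture (384x512x3 uint8, red, green, blue); there is no depth.
- eyes.camera_params(name): a dict with "intrinsics" (3x3 intrinsics, pixels), "xyz" and "attitude" of the camera in the world; the wrist camera has in their place "mount" (4x4, takes a point from camera to tool coordinates, whose origin is the TCP and whose axes are the flange's). Camera axes: x right, y up, looking along -z (the intrinsics and any distortion apply to the point x, -y, -z); pixel columns grow to the right and rows downward; lengths in m; the calibration is good to about 2 mm. A picture is of the moment at which its call begins: read the wrist's pose just before it. camera_params takes no time and is no camera call.
- hand_in(): hands the job in; it is judged then, once.
The state is a dict: "clock": time; "qpos": joint angles; "qd": joint speeds; "effort": joint torques, N m; "tool_pos": TCP position; "tcp_rot": TCP orientation; "contact_force": force on the tool from outside, world axes, zero at the start; "wrist_torque": the same for the moment, N m; "grip_width": finger opening in m; "finger_force": force on a finger pad.
Only numpy, scipy, OpenCV 4.12 (cv2) and the standard library are available. Lean on these libraries where they do the work, as an engineer would, in place of code of your own. Each camera call takes 0.05 s, during which the arm holds its last target. There are 200 camera calls.

TASK

The pan on the side to which the seesaw gate of the citrus chute now slopes has had its share. Press the gate's raised wing down with a fingertip so that it rocks over its pivot and rests fully on its other stop; then push the two limes waiting in the feed tray over the tray's end onto the gate, so that both roll down the other chute into the pan there. Only press and push: do not lift or carry the limes, and leave the bitters bottle, the jigger and the glass standing where they are.

Things in the scene. Friction and masses are not known exactly. Their poses are not given: they have to be found in the camera images.
- citrus_feeder: Two-way citrus chute of stainless sheet, fixed on the stand, 285 x 566 mm, 217 mm high. Origin: on the stand top, straight under the middle of the gate. Its x axis runs level along the feed tray, from the robot's end towards the gate and on past it; y to the left, z up (yaw within 0.12 rad). All offsets below are in this frame.
- tray_end (a point): Middle of the feed tray's open gate end, on its floor (x = -48, z = 160 mm). The tray is a level open trough on the robot's side of the gate: floor from x = -190 to -48 mm, 62 mm wide inside, side walls up to z = 183 mm, a lip up to z = 170 mm across the robot's end. The floor stands about 13 to 16 mm above the middle of the gate.
- pan_left (a point): Middle of the inner floor of the left white pan (y = +206, z = 13 mm); inside 138 x 132 mm, rim at z = 64 mm, end plate outside it up to z = 108 mm; a lemon lies in it. A chute with side walls leads into it, from y = 80 to 152 mm, sloping 27 degrees.
- pan_right (a point): The same for the right white pan (y = -206 mm) and its chute.
- gate (a joint): Seesaw gate: dark steel plate 86 mm along x, 150 mm along y, on a pivot along x at x = 0, y = 0, z = 120 mm; plate top 24 mm above the pivot. +0.48: left wing (+y) fully down, fruit goes left; -0.48: right wing down, fruit goes right. At rest it leans on either stop (varies); pushed past level (0) it falls to the other stop by itself. About 1 N on the raised wing rocks it.
- wing_left (a point): Top of the gate's left wing at its flush red press pad, 66 mm from the middle, 9 mm in from the outer edge; z = 172 mm raised, 111 mm down. The gate lies between upright cheeks (inner faces at x = -47 and +47 mm, tops at z = 158 mm, y from -88 to 88 mm); behind its middle the rear cheek rises to z = 217 mm (y from -48 to 48 mm).
- wing_right (a point): The same point on the top of the gate's right wing.
- front_lime_mid (a point): Centre of the lime nearer the gate: green, about 52 x 43 x 42 mm, loose, lying in the feed tray with its centre at about 21 mm above the tray floor, 76 to 88 mm before the gate's middle.
- rear_lime_mid (a point): Centre of the lime nearer the robot: green, about 53 x 46 x 48 mm, loose, in the tray behind the other, centre about 24 mm above the tray floor, 142 to 155 mm before the gate's middle. Pushed towards the gate it pushes the front lime ahead of it; a lime drops onto the gate when its centre passes the tray's end, and rolls down by itself.
- bitters: Bystander: small amber bitters bottle with a yellow cap, 47 mm across, 138 mm tall, loose, upright on the stand to the left of the feed tray. Origin at the centre of its underside.
- jig: Bystander: steel hourglass jigger, 41 mm across, 97 mm tall, loose, upright on the stand to the right of the feed tray. Origin at the centre of its underside.
- rocks_glass: Bystander: empty clear tumbler, 76 mm across, 86 mm tall, loose, upright at the front right of the stand. Origin at the centre of its underside.
Mind the look-alikes: they are no part of the job. Leave any black look-alike of the part that bears rear_lime_mid alone. Leave any red look-alike of the part that bears front_lime_mid alone.

How it is judged:
On the way:
1. the gate has rocked over and rests on its other stop, with both limes still in the feed tray (distance of wing_left from where it was at the start of the episode above 0.0332 m and (value of joint gate above 0.42 rad or value of joint gate below -0.42 rad) and x of each of front_lime_mid, rear_lime_mid in the frame of citrus_feeder below -0.05 m and z of each of front_lime_mid, rear_lime_mid in the frame of citrus_feeder above 0.165 m), for 0.2 s.
At the end, for the whole second after the job is handed in: The gate rests on the stop opposite to the one it began on (within 0.06 rad of it), and both limes lie inside the pan on that side (centres between the pan's walls, less than 95 mm above the stand). The bitters bottle, jigger and glass stand upright within 30 mm of where they were (distance of wing_left from where it was at the start of the episode above 0.0332 m and ((y of front_lime_mid in the frame of citrus_feeder between 0.135 and 0.285 m and x of front_lime_mid in the frame of citrus_feeder between -0.075 and 0.075 m and z of each of front_lime_mid, rear_lime_mid in the frame of citrus_feeder below 0.095 m and y of rear_lime_mid in the frame of citrus_feeder between 0.135 and 0.285 m and x of rear_lime_mid in the frame of citrus_feeder between -0.075 and 0.075 m and value of joint gate above 0.42 rad) or (y of front_lime_mid in the frame of citrus_feeder between -0.285 and -0.135 m and x of front_lime_mid in the frame of citrus_feeder between -0.075 and 0.075 m and z of each of front_lime_mid, rear_lime_mid in the frame of citrus_feeder below 0.095 m and y of rear_lime_mid in the frame of citrus_feeder between -0.285 and -0.135 m and x of rear_lime_mid in the frame of citrus_feeder between -0.075 and 0.075 m and value of joint gate below -0.42 rad)) and distance of each of bitters, jig, rocks_glass from where it was at the start of the episode below 0.03 m and angle between each of bitters, jig, rocks_glass's own z axis and vertical below 0.2 rad); the robot touches nothing.
It fails at once if a lime is lifted out of the feed tray (centre more than 200 mm above the stand, about 16 mm above where it lay) (height (world z) of any of front_lime_mid, rear_lime_mid above 0.2 m).
It fails at once if a bystander is knocked over or shoved more than 30 mm (distance of any of bitters, jig, rocks_glass from where it was at the start of the episode above 0.03 m or angle between any of bitters, jig, rocks_glass's own z axis and vertical above 0.5 rad).
It also fails if it takes over 42 s, if anything falls off the work surface, if the arm or the gripper's body presses on something with over 40 N, if the wrist force passes 120 N, or if a joint passes its speed limit or range.

## Working session

There is one attempt and no reset: what is moved stays moved. The work goes in short steps, Python scripts to look and compute and a shell command to move; the robot and the scene stay as the last step left them, time stands still between calls to the robot, and variables do not carry over. Pictures are saved under pics/ and viewed, at most 10 in all, crops included, and the job is handed in when it is done.

```bash
ls; mkdir -p pics; python3 - <<'E'
from plant import ctrl, eyes
import cv2
for n in("scene","top"):
    im=eyes.capture(n); cv2.imwrite(f"pics/{n}0.png",im[:,:,::-1]); print(n,eyes.camera_params(n))
print(eyes.camera_params("wrist"),ctrl.tip_reach,ctrl.get_obs())
E
```

```text
pics
scene {'intrinsics': array([[413.14764986,   0.        , 254.77931283],
       [  0.        , 413.14764986, 193.3620173 ],
       [  0.        ,   0.        ,   1.        ]]), 'xyz': array([0.38013835, 0.93827337, 0.86440256]), 'attitude': array([ 0.11914667, -1.34070055, -2.66501012])}
top {'intrinsics': array([[348.59745899,   0.        , 256.53661896],
       [  0.        , 348.59745899, 191.5512815 ],
       [  0.        ,   0.        ,   1.        ]]), 'xyz': array([ 0.4252027 , -0.02373769,  1.01680127]), 'attitude': array([ 0.10850555, -0.11437271, -1.55415483])}
{'intrinsics': array([[337.80197066,   0.        , 253.83065376],
       [  0.        , 337.80197066, 188.01245377],
       [  0.        ,   0.        ,   1.        ]]), 'mount': array([[-2.03254872e-04,  9.60131893e-01,  2.79547323e-01,
         7.07032819e-02],
       [ 9.99999672e-01, -2.39298713e-05,  8.09274921e-04,
         8.91313882e-04],
       [ 7.83700194e-04,  2.79547396e-01, -9.60131574e-01,
         3.14300173e-02],
       [ 0.00000000e+00,  0.00000000e+00,  0.00000000e+00,
         1.00000000e+00]])} 0.1734 {'clock': 0.1, 'qpos': array([ 1.59958615e+00,  3.85482981e-01,  6.80497357e-03, -4.73426489e-04,
       -1.19397946e+00, -2.58587964e-01]), 'qd': array([ 1.12939629e-04, -2.84411911e-03,  2.03970080e-03,  2.53134743e-03,
       -7.51129976e-05, -4.51478270e-04]), 'effort': array([-1.60452928e-04, -3.93318415e+01,  1.88930869e+01,  4.19785157e+00,
       -2.54712308e-03,  4.71419511e-06]), 'tool_pos': array([0.14229057, 0.6084122 , 0.40373956]), 'tcp_rot': array([ 3.11895426e+00, -3.60226266e-01, -2.65315231e-04]), 'contact_force': array([ 0.4850282 , -0.21204568,  0.41911677]), 'wrist_torque': array([0.02170656, 0.00586223, 0.05300263]), 'finger_force': 0.0, 'grip_width': 0.08592637768075687}
```

View pics/scene0.png

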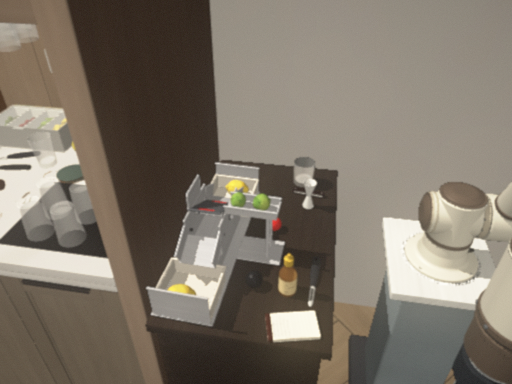

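View pics/top0.png

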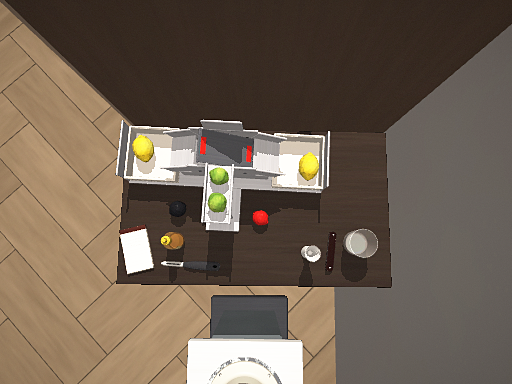

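The scene view shows the left pan in front and the limes in the tray at (238,199) and (261,202). In the top view the limes are at (219,176), the front one, and (217,202), the rear one. The look-alikes there are the black one at (178,208) and the red one at (261,217), both lying on the stand, so they aren't the ones meant. The red pads are at (203,146) and (249,154). Next I'll measure.

```bash
cat > h.py <<'E'
import numpy as np,cv2
from scipy.spatial.transform import Rotation as R
from plant import ctrl,eyes
def cam(n):
    p=eyes.camera_params(n);K=p["intrinsics"]
    if n=="wrist":
        o=ctrl.get_obs();T=R.from_rotvec(o["tcp_rot"]).as_matrix();M=p["mount"]
        return K,T@M[:3,3]+o["tool_pos"],T@M[:3,:3]
    return K,p["xyz"],R.from_rotvec(p["attitude"]).as_matrix()
def ray(c,uv):
    K,o,A=c;d=np.linalg.solve(K,[uv[0],uv[1],1]);return o,A@(d*[1,-1,-1])
def onz(c,uv,z):
    o,d=ray(c,uv);return o+d*(z-o[2])/d[2]
def proj(c,P):
    K,o,A=c;q=A.T@(np.array(P)-o)*[1,-1,-1];q=K@q;return q[:2]/q[2]
def blobs(im,lo,hi,amin=8):
    h=cv2.cvtColor(im,cv2.COLOR_RGB2HSV);m=cv2.inRange(h,lo,hi)
    n,_,s,c=cv2.connectedComponentsWithStats(m)
    return [(c[i].round(1).tolist(),int(s[i,4]),s[i,:4].tolist()) for i in range(1,n) if s[i,4]>=amin]
E
python3 - <<'E'
from h import *
for n in("scene","top"):
    im=cv2.imread(f"pics/{n}0.png")[:,:,::-1];c=cam(n)
    print(n)
    for b in blobs(im,(0,150,60),(6,255,255)): print(" red",b,[onz(c,b[0],z).round(3)[:2].tolist() for z in(.172,.111)])
    for b in blobs(im,(35,110,40),(60,255,255)): print(" green",b,[onz(c,b[0],z).round(3)[:2].tolist() for z in(.182,)])
im=cv2.imread("pics/top0.png")[110:240,110:340]
im2=cv2.imread("pics/scene0.png")[150:330,140:345]
cv2.imwrite("pics/c.png",np.hstack([cv2.resize(im,(460,400),interpolation=2),cv2.resize(im2,(340,400),interpolation=2)]))
E
```

```text
scene
 red ([276.5, 224.5], 79, [273, 218, 8, 13]) [[0.466, 0.142], [0.473, 0.071]]
 green ([237.7, 199.3], 142, [231, 193, 14, 13]) [[0.582, 0.068]]
 green ([260.8, 201.0], 179, [254, 193, 15, 16]) [[0.519, 0.064]]
top
 red ([202.7, 145.0], 95, [200, 136, 7, 18]) [[0.662, 0.11], [0.679, 0.119]]
 red ([248.5, 153.3], 79, [246, 145, 6, 17]) [[0.642, -0.005], [0.658, -0.003]]
 red ([259.8, 217.3], 202, [252, 210, 16, 15]) [[0.483, -0.035], [0.487, -0.036]]
 red ([131.9, 229.1], 93, [119, 225, 26, 9]) [[0.451, 0.273], [0.452, 0.294]]
 green ([218.4, 176.4], 235, [209, 168, 20, 17]) [[0.581, 0.067]]
 green ([216.9, 201.9], 282, [208, 193, 19, 19]) [[0.518, 0.069]]
```

View pics/c.png

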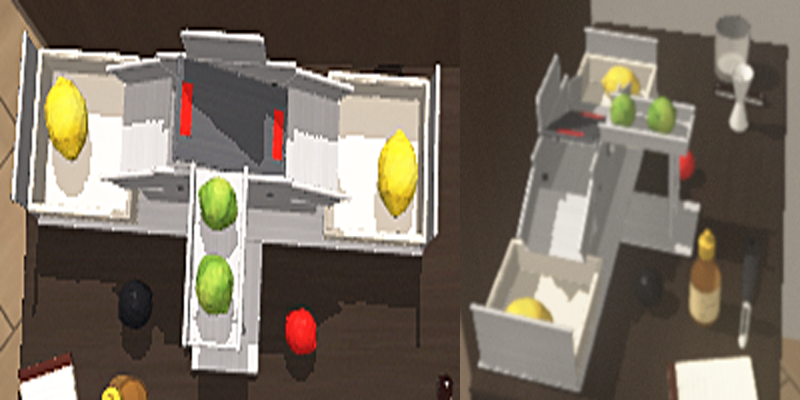

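The enlarged crop confirms it: the green limes are in the tray, and the red and black look-alikes lie on the stand. The pad spacing of 113 mm (117 expected) only fits with the left wing raised, so the gate now slopes right and the target is the left pan. The origin is about (0.660, 0.065) and the yaw about -0.03. I'll check the yaw and the back wall, then move.

```bash
python3 - <<'E'
from h import *
c=cam("top")
# pan end-plate/base edges picked in crop (u=110+cx/2, v=110+cy*.325)
g=lambda x,y:(110+x/2,110+y*.325)
print("wall",onz(c,(385,133),0),onz(c,(130,124),0))
print("tray lips",[onz(c,g(*p),.183).round(3) for p in((191,168),(184,345),(246,168),(241,348))])
print("pan rims front outer",[onz(c,g(*p),.064).round(3) for p in((28,210),(432,242))])
for p in((172,240,.1),(311,253,.09),(361,243,.08)):print(onz(c,p[:2],p[2]).round(3))
E
python3 -m inch '[[0,[0,0,-5],-5.6],[0,[0,0,-5],-5.6],[0,[35,33,-3],0],[0,[35,33,-3],0],[0,[35,33,-3],0],[0,[35,33,-3],0],[0,[35,33,-3],0],[0,[35,33,-3],0],[0,[35,33,-3],0],[0,[35,33,-3],0],[0,[35,33,-3],0],[0,[0,0,0],0]]'
```

```text
wall [ 0.75514225 -0.41267472  0.        ] [0.77179099 0.35898322 0.        ]
tray lips [array([0.609, 0.099, 0.183]), array([0.469, 0.103, 0.183]), array([0.61 , 0.032, 0.183]), array([0.468, 0.035, 0.183])]
pan rims front outer [array([0.594, 0.341, 0.064]), array([ 0.572, -0.218,  0.064])]
[0.426 0.192 0.1  ]
[ 0.397 -0.171  0.09 ]
[ 0.425 -0.306  0.08 ]
clock: 1.3
tool_pos: [0.4497, 0.2974, 0.4416]
tcp_rot: [3.14, -0.064, 0.0]
contact_force: [-0.5, 1.2, -0.2]
grip_width: 0.0002
finger_force: 0.0
```

```bash
python3 -m inch '[[0,[35,32,0],0],[0,[35,32,0],0],[0,[35,32,0],0],[0,[35,32,0],0],[0,[35,32,0],0],[0,[0,0,0],0],[0,[0,0,0],0]]'
python3 - <<'E'
from h import *
c=cam("wrist");im=eyes.capture("wrist");cv2.imwrite("pics/w1.png",im[:,:,::-1])
print(c[1])
for b in blobs(im,(0,150,60),(6,255,255),30): print(" red",b,[onz(c,b[0],z).round(3)[:2].tolist() for z in(.172,.111)])
for b in blobs(im,(35,110,40),(60,255,255),30): print(" green",b,onz(c,b[0],.182).round(3))
E
```

```text
clock: 2.0
tool_pos: [0.6168, 0.1345, 0.4404]
tcp_rot: [3.141, -0.057, -0.003]
contact_force: [-0.5, 1.0, 0.0]
grip_width: -0.0003
finger_force: 0.0
[0.68723042 0.13111821 0.4088247 ]
 red ([286.8, 126.2], 1105, [278, 95, 19, 65]) [[0.662, 0.109], [0.655, 0.104]]
 red ([411.4, 119.4], 607, [403, 94, 18, 53]) [[0.663, 0.023], [0.657, -0.004]]
 red ([402.6, 246.5], 546, [393, 229, 21, 35]) [[0.567, 0.021], [0.536, -0.007]]
 red ([113.0, 274.6], 441, [87, 264, 53, 22]) [[0.551, 0.247], [0.515, 0.277]]
 green ([346.9, 237.3], 2638, [315, 208, 66, 57]) [0.581 0.067 0.182]
 green ([357.7, 334.4], 159, [352, 327, 15, 16]) [0.496 0.055 0.182]
```

View pics/w1.png

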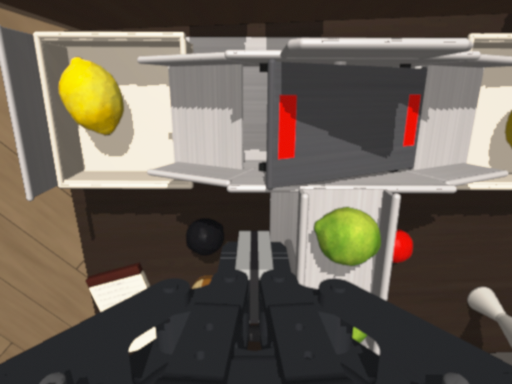

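The wrist view shows the left pad at (287,126), which appears larger and so is the raised one, at about (0.662, 0.109). The front lime is at (347,237). I'll go above the pad and press.

```bash
python3 -m inch '[[0,[17,11,0],0],[0,[17,11,0],0],[0,[0,0,27],0],[0,[0,0,27],0],[0,[0,0,25],0],[0,[0,0,8],0],[0,[0,0,8],0],[0,[0,0,8],0],[0,[0,0,8],0],[0,[0,0,8],0],[0,[0,0,8],0],[0,[0,0,8],0]]'
```

```text
clock: 3.25
tool_pos: [0.6496, 0.1117, 0.3061]
tcp_rot: [3.141, -0.054, -0.0]
contact_force: [-0.1, -1.0, 0.1]
grip_width: 0.0002
finger_force: 0.0
```

```bash
python3 -m inch '[[0,[0,0,5],0],[0,[0,0,0],0],[0,[0,0,0],0],[0,[0,0,-30],0],[0,[0,0,-40],0],[0,[0,0,-40],0],[0,[-40,0,-20],0],[0,[-45,0,0],0],[0,[-45,0,0],0],[0,[-45,0,0],0],[0,[0,0,0],0]]'
python3 - <<'E'
from h import *
for n in("top","wrist"):
    c=cam(n);im=eyes.capture(n);cv2.imwrite(f"pics/{n}2.png",im[:,:,::-1])
    for b in blobs(im,(0,150,60),(6,255,255),30): print(n," red",b,[onz(c,b[0],z).round(3)[:2].tolist() for z in(.172,.111)])
    for b in blobs(im,(35,110,40),(60,255,255),30): print(" green",b,onz(c,b[0],.182).round(3))
E
```

```text
clock: 4.35
tool_pos: [0.4699, 0.1167, 0.4326]
tcp_rot: [-3.14, 0.051, 0.001]
contact_force: [1.3, 0.1, 0.1]
grip_width: -0.0001
finger_force: 0.0
top  red ([239.3, 147.0], 84, [237, 139, 6, 17]) [[0.658, 0.018], [0.675, 0.021]]
top  red ([197.7, 150.4], 71, [195, 143, 6, 16]) [[0.648, 0.122], [0.664, 0.132]]
top  red ([259.9, 217.2], 194, [252, 210, 16, 15]) [[0.483, -0.035], [0.488, -0.036]]
 green ([218.5, 175.9], 254, [209, 167, 20, 18]) [0.582 0.067 0.182]
 green ([217.0, 201.9], 285, [208, 193, 19, 19]) [0.518 0.069 0.182]
wrist  red ([395.9, 132.9], 1173, [380, 113, 34, 40]) [[0.512, 0.02], [0.504, -0.005]]
wrist  red ([78.5, 173.0], 452, [49, 162, 59, 23]) [[0.491, 0.239], [0.478, 0.272]]
 green ([333.6, 25.4], 3949, [293, 0, 81, 58]) [0.578 0.066 0.182]
 green ([328.6, 128.8], 4093, [293, 94, 72, 73]) [0.518 0.067 0.182]
```

View pics/wrist2.png

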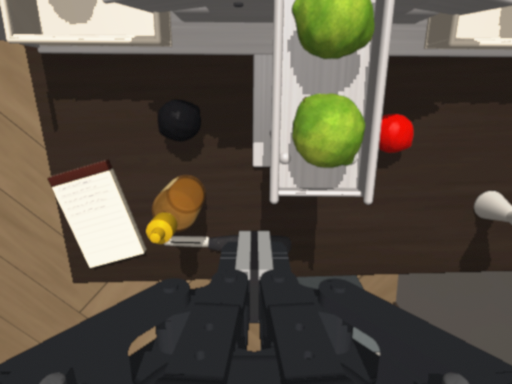

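The gate has tipped: the left pad is now down at (0.664, 0.132) and the right pad is up. Both limes are still in the tray, at wrist pixels (334,25) and (329,129). The tray's lip is at about row 190. Next I'll go behind the rear lime, above the lip.

```bash
python3 -m inch '[[0,[-16,16,0],0],[0,[0,16,0],0],[0,[0,16,0],0],[0,[0,0,25],0],[0,[0,0,25],0],[0,[0,0,20],0],[0,[0,0,13],0],[0,[0,0,0],0],[0,[0,0,0],0]]'
```

```text
clock: 5.35
tool_pos: [0.4582, 0.0706, 0.3491]
tcp_rot: [3.141, -0.054, 0.001]
contact_force: [0.8, 0.4, 0.7]
grip_width: 0.0002
finger_force: 0.0
```

```bash
python3 -m inch '[[0,[8,0,0],0],[0,[8,0,0],0],[0,[8,0,0],0],[0,[8,0,0],0],[0,[8,0,0],0],[0,[8,0,0],0],[0,[8,0,0],0],[0,[8,0,0],0],[0,[8,0,0],0],[0,[8,0,0],0],[0,[0,0,0],0],[0,[0,0,0],0]]'
python3 - <<'E'
from h import *
for n in("top","scene"):
    c=cam(n);im=eyes.capture(n);cv2.imwrite(f"pics/{n}3.png",im[:,:,::-1])
    for b in blobs(im,(35,110,40),(60,255,255),20): print(n," green",b,[onz(c,b[0],z).round(3) for z in(.182,.04)])
E
```

```text
clock: 6.55
tool_pos: [0.5372, 0.0677, 0.3486]
tcp_rot: [-3.141, 0.054, -0.0]
contact_force: [-0.6, -0.3, 0.0]
grip_width: -0.0001
finger_force: 0.0
top  green ([221.6, 151.0], 49, [217, 145, 9, 14]) [array([0.644, 0.061, 0.182]), array([0.681, 0.076, 0.04 ])]
scene  green ([240.9, 198.8], 166, [234, 192, 15, 15]) [array([0.574, 0.064, 0.182]), array([ 0.614, -0.118,  0.04 ])]
scene  green ([211.4, 209.0], 176, [205, 201, 14, 16]) [array([0.642, 0.121, 0.182]), array([ 0.696, -0.049,  0.04 ])]
```

```bash
python3 -m inch '[[0,[0,0,0],0],[0,[0,0,0],0],[0,[0,0,0],0],[0,[0,0,0],0],[0,[0,0,0],0],[0,[0,0,0],0],[0,[0,0,0],0],[0,[0,0,0],0]]'
python3 - <<'E'
from h import *
for n in("top","scene"):
    c=cam(n);im=eyes.capture(n);cv2.imwrite(f"pics/{n}4.png",im[:,:,::-1])
    for b in blobs(im,(35,110,40),(60,255,255),20): print(n," green",b,[onz(c,b[0],z).round(3) for z in(.182,.04)])
E
```

```text
clock: 7.45
tool_pos: [0.537, 0.0677, 0.3487]
tcp_rot: [3.141, -0.054, -0.0]
contact_force: [-0.1, -0.4, -0.1]
grip_width: 0.0
finger_force: 0.0
top  green ([161.0, 139.4], 165, [154, 132, 15, 16]) [array([0.671, 0.212, 0.182]), array([0.713, 0.252, 0.04 ])]
scene  green ([240.9, 198.8], 168, [234, 192, 15, 15]) [array([0.574, 0.064, 0.182]), array([ 0.614, -0.118,  0.04 ])]
scene  green ([174.5, 279.1], 131, [168, 274, 15, 12]) [array([0.658, 0.37 , 0.182]), array([0.716, 0.252, 0.04 ])]
```

The front lime is in the left pan. Now the rear one.

```bash
python3 -m inch '[[0,[8,0,0],0],[0,[8,0,0],0],[0,[8,0,0],0],[0,[8,0,0],0],[0,[8,0,0],0],[0,[5,0,0],0],[0,[0,0,0],0],[0,[0,0,0],0],[0,[0,0,0],0],[0,[0,0,0],0],[0,[0,0,0],0],[0,[0,0,0],0]]'
python3 - <<'E'
from h import *
for n in("top","scene"):
    c=cam(n);im=eyes.capture(n);cv2.imwrite(f"pics/{n}5.png",im[:,:,::-1])
    for b in blobs(im,(35,110,40),(60,255,255),20): print(n," green",b,[onz(c,b[0],z).round(3) for z in(.182,.04)])
E
```

```text
clock: 8.75
tool_pos: [0.5818, 0.0662, 0.3488]
tcp_rot: [-3.141, 0.054, -0.0]
contact_force: [-0.9, 0.4, -0.2]
grip_width: -0.0002
finger_force: 0.0
scene  green ([174.3, 279.4], 130, [168, 274, 15, 13]) [array([0.658, 0.371, 0.182]), array([0.716, 0.253, 0.04 ])]
scene  green ([207.4, 286.9], 185, [201, 279, 14, 17]) [array([0.582, 0.379, 0.182]), array([0.624, 0.262, 0.04 ])]
```

```bash
python3 -m inch '[[0,[-20,0,0],0],[0,[-20,0,-20],0],[0,[-40,0,-25],0],[0,[-40,0,-25],0],[0,[-30,0,-20],0],[0,[0,0,0],0],[0,[0,0,0],0],[0,[0,0,0],0],[0,[0,0,0],0],[0,[0,0,0],0]]'
python3 - <<'E'
from h import *
ims=[]
for n in("top","scene"):
    c=cam(n);im=eyes.capture(n);ims.append(im)
    for b in blobs(im,(35,110,40),(60,255,255),20): print(n," green",b,[onz(c,b[0],z).round(3) for z in(.04,)])
    for b in blobs(im,(0,150,60),(6,255,255),30): print(n," red",b,[onz(c,b[0],z).round(3)[:2].tolist() for z in(.172,.111)])
cv2.imwrite("pics/f.png",np.hstack([cv2.resize(ims[0][110:290,110:400],(460,400)),cv2.resize(ims[1][150:345,140:345],(340,400))])[:,:,::-1])
E
```

```text
clock: 9.85
tool_pos: [0.4328, 0.0714, 0.4377]
tcp_rot: [3.14, -0.055, -0.003]
contact_force: [0.5, 0.6, 0.1]
grip_width: -0.0001
finger_force: 0.0
top  green ([161.1, 139.6], 163, [154, 132, 15, 16]) [array([0.713, 0.251, 0.04 ])]
top  green ([159.9, 171.1], 168, [153, 164, 16, 14]) [array([0.62, 0.25, 0.04])]
top  red ([239.3, 147.1], 83, [237, 139, 6, 17]) [[0.657, 0.018], [0.674, 0.021]]
top  red ([197.7, 150.4], 72, [195, 143, 6, 16]) [[0.648, 0.122], [0.664, 0.132]]
top  red ([259.9, 217.2], 196, [252, 210, 16, 15]) [[0.483, -0.035], [0.488, -0.036]]
scene  green ([174.3, 279.4], 127, [168, 274, 15, 12]) [array([0.716, 0.253, 0.04 ])]
scene  green ([209.0, 284.7], 168, [203, 277, 14, 17]) [array([0.622, 0.254, 0.04 ])]
scene  red ([215.3, 189.6], 63, [208, 187, 15, 6]) [[0.657, 0.022], [0.682, -0.059]]
scene  red ([276.4, 224.4], 76, [273, 218, 8, 13]) [[0.466, 0.141], [0.473, 0.071]]
scene  red ([205.0, 231.2], 69, [197, 229, 16, 6]) [[0.638, 0.198], [0.661, 0.133]]
```

View pics/f.png

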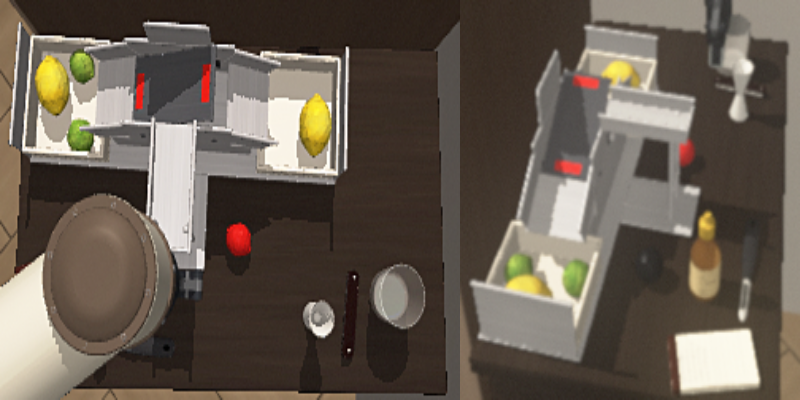

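Both limes are at rest in the left pan, at crop positions (82,66) and (81,134). The gate is on its left stop, the bystanders are still standing, and the robot is clear of everything.

```bash
python3 -c "
from plant import hand_in
print(hand_in())"
```

```text
the job is handed in; nothing more can be done
None
```

I rocked the gate onto its left stop and pushed both limes into the left pan; the bitters bottle, jigger and glass are still standing, and the job is handed in (about 10 s on the robot's clock, no verdict returned).

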